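# Lid the sample pots, load the bench shaker and lock its hold-down disc with the R-clip

## Task

Get the bench shaker ready to run: press a lid fully and level onto every sample pot, stand the lidded pots upright in recesses of the shaker's carrier, slip the clear hold-down disc over the centre post until it rests on the post's shoulder, then push the R-clip's straight leg through the cross-hole in the post until its bent leg has snapped round the post. Leave the other things on the bench as they are; a lid may be left over.

Things in the scene. Friction and masses are not known exactly. Their poses are not given: they have to be found in the camera images.
- nest1 (a point): Floor centre of a round recess in the bench shaker's carrier: 58 mm across, 12 mm deep, bevelled, floor 106 mm above the bench. The shaker is a fixed off-white machine (280 x 210 mm, 95 mm tall) with a square 176 mm aluminium carrier (top at 118 mm) that does not move. The point's axes are the shaker's: x away from its control panel, z up.
- nest2 (a point): The same for the second recess. The four recesses lie at (-48,-48), (-48,+48), (+48,-48) and (+48,+48) mm from the post's axis in the shaker's x, y.
- nest3 (a point): The same for the third recess, at (+48,-48).
- nest4 (a point): The same for the fourth recess, at (+48,+48).
- shoulder (a point): Point on the axis of the shaker's upright steel centre post at the height of its shoulder, 169 mm above the bench (63 mm above the recess floors). Below it the post is 34 mm thick, above it 22 mm, with a tapered top 50 mm above the shoulder. The hold-down disc rests on this shoulder, 1 mm above the lids of loaded pots.
- post_hole (a point): Centre of the level cross-hole through the centre post, 37 mm above the shoulder. It runs along this point's x axis (the shaker's x) right through the 22 mm post, 7 mm wide and 7 mm high, both mouths bevelled to about 13 mm wide and 12 mm high. The clip may go in from either end.
- disc_hub (a point): Point on the axis of the loose hold-down disc, 22 mm above its underside. Disc of clear plastic, 172 mm across, 6 mm thick, 220 g, with an upright aluminium hub: 40 mm across, its top 30 mm above the underside, bored through at 26 mm to slip over the post. Grip the hub here, in its upper part. z is its axis, up. Home on the shoulder, this point is 22 mm above the shoulder.
- clip_eye (a point): Centre of the red loop of the R-clip (5 mm spring wire, 80 mm long, 34 g, lying flat, this point 3 mm up). The loop, 20 mm across and 6 mm thick, is gripped across the legs (along y). x points along the straight leg, which lies 7.5 mm to the -y side and whose rounded tip is 68.5 mm ahead of this point. The bent leg is on the +y side and hinges, sprung, at the loop.
- clip_seat (a point): Point on the straight leg's centre line, 36 mm ahead of the loop's centre and 7.5 mm to its -y side. With the clip fully home it is in the middle of the post's cross-hole. On the way in, the bent leg is forced about 5 mm outward over the 22 mm post, which takes a push of about 5 to 10 N, and closes behind it.
- pot1_mid (a point): Centre, 29 mm above its foot, of a white open sample pot with a light blue band, standing upright: 54 mm across, 58 mm tall to its bevelled rim, about 140 g. z is its axis, up. Any pot may go into any recess; any lid fits any pot. In some runs one of the three pots is absent (None from the start).
- pot2_mid (a point): The same for another pot, just like the first. In some runs one of the three pots is absent (None from the start).
- pot3_mid (a point): The same for another pot, just like the first. In some runs one of the three pots is absent (None from the start).
- lid1_mid (a point): Centre of a blue press-on lid, right way up: 52 mm across, 12 mm tall, this point 6 mm above its lower edge, 40 g, z up. Set loosely on a pot it rests about 4 mm proud on sprung beads in its skirt; pressed on its middle with about 8 to 15 N it snaps down: this point is then 27 mm above the pot's centre, the lid's top 62 mm above the pot's foot.
- lid2_mid (a point): The same for another lid, just like the first.
- lid3_mid (a point): The same for another lid, just like the first.
- spray: Spray bottle, 72 mm across, 197 mm tall; origin under its middle. Not part of the job.
- beaker: Plastic beaker, 66 mm across, 85 mm tall; origin under its middle. Not part of the job.
- pipette: White pipette lying on the bench, 250 mm long along its x, 26 mm thick; origin at bench height under its middle. Not part of the job.
- phone: Pink phone lying flat, 150 x 73 x 9 mm; origin under its middle. Not part of the job.
- marker: White marker pen with a red cap, lying, 134 mm long along its x, 12 mm thick; origin at bench height near its middle. Not part of the job.

How it is judged:
By the outcome, as a careful person would: the job done as asked, in the order asked, and still so for the second after the job is handed in, with the robot touching nothing.
Of pot1, pot2, pot3 only 2 to 3 are there at a start; the rules pass over those that are not, and their reading is None.
At some moment in a run one of pot1, pot2, pot3, lid1, lid2, lid3, clip may be knocked a few centimetres aside while the robot is not near it.
It also fails if it takes over 210 s, if anything falls off the work surface, if the arm or the gripper's body presses on something with over 40 N, if the wrist force passes 120 N, or if a joint passes its speed limit or range.

## Robot

A 6-joint arm with a two-finger parallel gripper is mounted at the origin on the work surface. World frame = base frame: x ahead of the robot, y to its left, z up, the work surface at z = 0. Lengths are in m, angles in rad, forces in N, time in s.
With the tool pointing down it reaches from about 0.275 to 0.875 m from the base axis. Payload 12.5 kg.
Tool frame: the origin (TCP) lies midway between the tips of the shut fingers; the grasp point (between the pads) lies env.hold_point_z behind it (env.hold_point_z is the distance from the TCP to the grasp point, in m); z points along the fingers, y is the line along which they close (so a half turn about z gives the same grasp; the last joint's range is limited). The gripper opens to 85 mm and grips with 20 to 120 N. Pads are 22 mm wide; open, the fingers measure 114 mm over their backs; the gripper's body (76 mm by 85 mm) begins 54 mm behind the grasp point. The pads swing forward as they close: fully open they stand 13 mm farther back than shut.
Start: joints at [1.211, 0.351, 1.652, -0, 1.139, -0.085], TCP at [0.149, 0.529, 0.191] pointing down, gripper open.
Joint ranges: [-2.75, 2.75], [-0.79, 2.1], [0.01, 2.65], [-1.57, 4.71], [0.07, 3.14], [-2.87, 2.87]. Speed limits (rad/s): [2.22, 2.22, 2.79, 3.14, 3.14, 3.14].

## Interface

Orientations are given as a 3x3 rotation matrix whose columns are the frame's x, y, z axes.
In Python, from station import env, kinematics, viewer, job, telemetry gives the robot as it stands. Calls block until the motion is done:
- env.move_ptp(position, orientation): joint-space move of the TCP to a pose.
- env.move_l(position, v=0.15, ori=None, threshold=None): straight line of the TCP; ori=None keeps the orientation; v is the mean speed in m/s. With threshold (N) it stops when the force on the tool has changed by that much, and returns True; else False.
- env.set_joints(angles): joint-space move.
- env.grip(opening, force=None): finger opening in m; force is the grip in N (None keeps the last); returns when the fingers have stopped.
- env.pause(seconds).
- kinematics.inverse_kinematics(position, orientation): joint angles nearest the present ones, or None.
- viewer.grab_frame(name): name is "scene" or "top" or "wrist"; returns (picture, depth): 480x640x3 uint8, blue, green, red; 480x640 float32, m along the optical axis (not along the pixel's ray), 0 where there is no reading.
- viewer.camera_params(name): a dict with "camera_matrix" (3x3 intrinsics, pixels), "pose" (4x4, takes a point from camera to world coordinates). Camera axes: x right, y down, z forward; pixel columns grow to the right and rows downward; lengths in m; the calibration is good to about 2 mm. The wrist camera is an equidistant fisheye: a pixel r from the principal point sees the ray r / f radians off the axis. A picture is of the moment at which its call begins: read the wrist's pose just before it. camera_params takes no time and is no camera call; for the wrist camera it gives the pose at the moment of the call.
A pose or a line that the arm cannot do raises env.Unreachable and nothing moves.
- job.hand_in(): hands the job in; it is judged then, once.
Readings, each from a call of its own:
- telemetry.current_time(): time.
- telemetry.current_joint_pos(): joint angles.
- telemetry.current_joint_vel(): joint speeds.
- telemetry.current_effort(): joint torques, N m.
- telemetry.current_tool_pos(): TCP position.
- telemetry.current_ee_rot(): TCP orientation.
- telemetry.current_wrist_force(): force on the tool from outside, world axes, zero at the start.
- telemetry.current_torque(): the same for the moment, N m.
- telemetry.current_gripper_width(): finger opening in m.
- telemetry.current_grip_force(): force on a finger pad.
Only numpy, scipy, OpenCV 4.12 (cv2) and the standard library are available. Lean on these libraries where they do the work, as an engineer would, in place of code of your own. Each camera call takes 0.05 s, during which the arm holds its last target. There are 200 camera calls.

## Working session

There is one attempt and no reset: what is moved stays moved. The work goes in short steps, each a Python script; the robot and the scene stay as the last script left them, time stands still between calls to the robot, and variables do not carry over. Pictures are saved under pics/ and viewed, at most 18 in all, crops included, and the job is handed in when it is done.

```bash
ls; mkdir -p pics
python3 - <<'E'
from station import env, kinematics, viewer, job, telemetry
import cv2,numpy as np
print(env.hold_point_z, telemetry.current_time())
for n in("scene","top"):
    p,d=viewer.grab_frame(n); cv2.imwrite(f"pics/{n}0.png",p); np.save(f"pics/{n}0.npy",d)
    c=viewer.camera_params(n); print(n,c["camera_matrix"],np.round(c["pose"],3))
print(telemetry.current_ee_rot(), viewer.camera_params("wrist"))
E
```

```text
pics
0.0187 0.0
scene [[440.62360407   0.         317.07669358]
 [  0.         440.62360407 247.03831094]
 [  0.           0.           1.        ]] [[-0.714  0.551 -0.432  0.954]
 [ 0.7    0.573 -0.426  0.382]
 [ 0.013 -0.606 -0.795  0.915]
 [ 0.     0.     0.     1.   ]]
top [[443.32635604   0.         313.49324121]
 [  0.         443.32635604 239.57282561]
 [  0.           0.           1.        ]] [[ 0.028 -0.995  0.097  0.453]
 [-1.    -0.027  0.017 -0.031]
 [-0.014 -0.097 -0.995  0.967]
 [ 0.     0.     0.     1.   ]]
[[-9.62483650e-01  2.71339456e-01 -3.51227708e-04]
 [ 2.71339673e-01  9.62483165e-01 -9.68925920e-04]
 [ 7.51429236e-05 -1.02787737e-03 -9.99999469e-01]] {'camera_matrix': array([[371.64829954,   0.        , 314.78833692],
       [  0.        , 371.64829954, 238.6683906 ],
       [  0.        ,   0.        ,   1.        ]]), 'pose': array([[ 2.71837993e-01,  9.13404609e-01,  3.02978755e-01,
         7.16854598e-02],
       [ 9.62342586e-01, -2.57711707e-01, -8.64952261e-02,
         5.51407516e-01],
       [-9.23966149e-04,  3.15082047e-01, -9.49063986e-01,
         3.73919112e-01],
       [ 0.00000000e+00,  0.00000000e+00,  0.00000000e+00,
         1.00000000e+00]])}
```

View pics/top0.png

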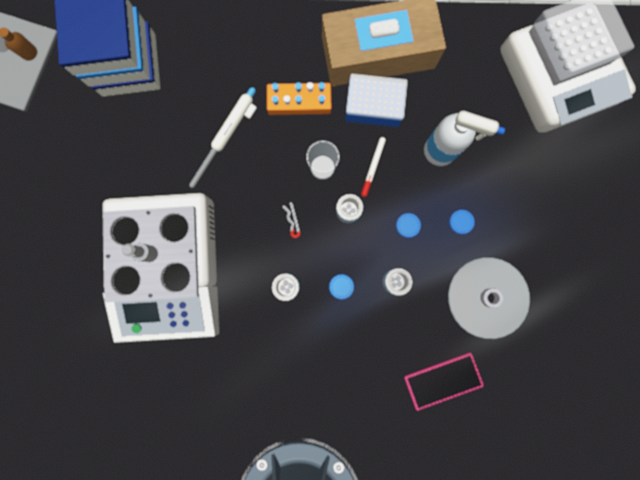

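View pics/scene0.png

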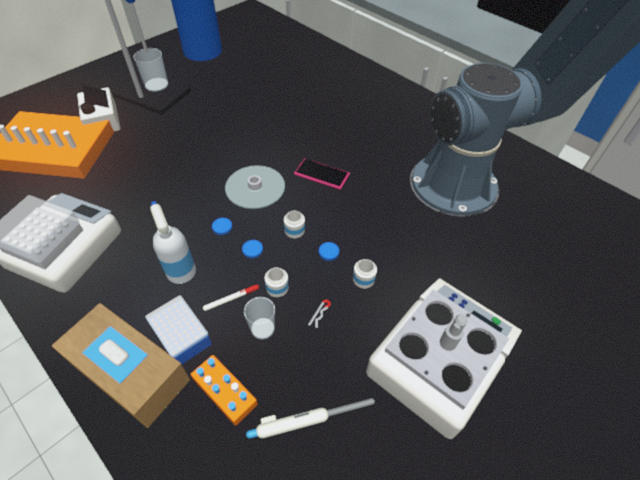

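Top view: pots at (349,208), (285,287) and (398,281); lids at (408,225), (461,222) and (341,287). The clip is at (293,220) with its red loop at (295,234), the disc hub at (492,298), and the shaker around (150,252) with its panel toward the robot. Nothing looks out of place in the scene view.

```bash
cat > h.py <<'E'
from station import env, kinematics, viewer, job, telemetry
import cv2, numpy as np
T=telemetry
def rays(name,uv,P=None):
    P=P or viewer.camera_params(name); K=P["camera_matrix"]; uv=np.asarray(uv,float)
    q=(uv-K[:2,2])/K[0,0]
    if name=="wrist":
        r=np.linalg.norm(q,axis=-1,keepdims=True)+1e-9
        d=np.concatenate([q/r*np.sin(r),np.cos(r)],-1)
    else: d=np.concatenate([q,np.ones_like(q[...,:1])],-1)
    return d, P["pose"]
def onplane(name,uv,z,P=None):
    d,M=rays(name,uv,P); w=d@M[:3,:3].T; o=M[:3,3]
    return o+w*((z-o[2])/w[...,2])[...,None]
def cloud(name,dep,P=None):
    v,u=np.mgrid[0:480,0:640]; d,M=rays(name,np.stack([u,v],-1),P)
    p=d/d[...,2:]*dep[...,None]; X=p@M[:3,:3].T+M[:3,3]; X[dep<=0]=np.nan
    return X
def grab(name):
    P=viewer.camera_params(name); p,d=viewer.grab_frame(name); return p,d,P
def blobs(mask,amin):
    cs,_=cv2.findContours(mask.astype(np.uint8),cv2.RETR_EXTERNAL,cv2.CHAIN_APPROX_NONE)
    return [c for c in cs if cv2.contourArea(c)>amin]
def fitcirc(xy):
    x,y=xy.T; A=np.c_[2*x,2*y,np.ones_like(x)]
    s=np.linalg.lstsq(A,x*x+y*y,rcond=None)[0]
    return s[:2],np.sqrt(s[2]+s[:2]@s[:2])
def circ_edge(name,c,z,P):   # outline pixels -> plane z -> circle
    return fitcirc(onplane(name,c[:,0,:],z,P)[:,:2])
def blue(p):
    h=cv2.cvtColor(p,cv2.COLOR_BGR2HSV); return cv2.inRange(h,(98,150,90),(118,255,255))>0
def red(p):
    h=cv2.cvtColor(p,cv2.COLOR_BGR2HSV); return ((h[...,0]<8)|(h[...,0]>174))&(h[...,1]>150)&(h[...,2]>90)
E
python3 - <<'E'
from h import *
np.set_printoptions(precision=4,suppress=True)
p,d,P=grab("top"); X=cloud("top",d,P)
for y,x in((430,600),(300,240),(287,341),(225,408)): print("bench/lid z",X[y-2:y+3,x-2:x+3,2].round(4).ravel()[:8])
for c in blobs(blue(p),150):
    print("blue",c[:,0].mean(0),cv2.contourArea(c),circ_edge("top",c,.009,P))
z=X[...,2]
for lo,hi,n,a in((.05,.064,"pot",40),(.024,.034,"hub",20),(.112,.124,"carrier",300),(.2,.225,"posttop",5)):
    m=(z>lo)&(z<hi); 
    cs,hs=cv2.findContours(m.astype(np.uint8),cv2.RETR_CCOMP,cv2.CHAIN_APPROX_NONE)
    for c in cs:
        if len(c)>12 and cv2.contourArea(c)>a:
            Q=X[c[:,0,1],c[:,0,0]]; Q=Q[np.isfinite(Q[:,0])]
            if -.5<Q[:,1].mean()<.6 and .2<Q[:,0].mean()<.8: print(n,c[:,0].mean(0),cv2.contourArea(c),fitcirc(Q[:,:2]))
for c in blobs(red(p),15): print("red",c[:,0].mean(0),cv2.contourArea(c),onplane("top",c[:,0].mean(0),.003,P))
E
```

```text
bench/lid z [ 0.0022  0.0008  0.0004  0.0011  0.0034 -0.0001  0.0012 -0.0025]
bench/lid z [-0.003   0.0048  0.0023 -0.0012 -0.0005  0.0005  0.0015  0.0027]
bench/lid z [0.011  0.0155 0.0102 0.0116 0.0116 0.0102 0.0108 0.0083]
bench/lid z [0.011  0.0087 0.0112 0.0124 0.01   0.0108 0.0109 0.0098]
blue [408.0294 224.9412] 448.0 (array([ 0.5841, -0.2194]), np.float64(0.026031111156193016))
blue [461.3913 221.3188] 467.5 (array([ 0.5949, -0.335 ]), np.float64(0.0265640136306337))
blue [438.962  150.9367] 195.5 (array([ 0.7613, -0.2949]), np.float64(0.0294728439586622))
blue [372.0439 120.2368] 271.0 (array([ 0.8225, -0.1384]), np.float64(0.03740466346515883))
blue [122.5257  55.0119] 276.5 (array([0.9893, 0.4741]), np.float64(0.08663895347495282))
blue [90.1922 29.8471] 4094.5 (array([1.017 , 0.5112]), np.float64(0.08748159467466919))
pot [172.4602 325.8153] 1091.0 (array([0.4109, 0.2854]), np.float64(0.09218526390944749))
pot [285.2237 286.4474] 363.0 (array([0.4439, 0.0406]), np.float64(0.022405363618159365))
pot [284.5769 286.5385] 273.0 (array([0.4438, 0.0405]), np.float64(0.019076564
[... 615 characters left out ...]
p.float64(0.013839880335080984))
carrier [149.8583 253.8222] 8179.0 (array([0.501 , 0.2983]), np.float64(0.10075740923236132))
carrier [125.631  279.9048] 704.0 (array([0.4487, 0.3421]), np.float64(0.02938894281106483))
carrier [175.1034 276.4713] 716.5 (array([0.4574, 0.2465]), np.float64(0.02930211849426309))
carrier [132.6154 240.6987] 1226.0 (array([0.5278, 0.3317]), np.float64(0.04048381003400056))
carrier [173.9762 227.4048] 695.0 (array([0.5529, 0.2548]), np.float64(0.02945991614299835))
posttop [129.6829 249.8293] 143.5 (array([0.5009, 0.2977]), np.float64(0.009894292279265195))
red [294.6333 233.6667] 38.0 [0.559  0.0268 0.003 ]
red [365.3333 188.6111] 81.0 [ 0.6631 -0.126   0.003 ]
```

Run:
```python
from h import *
a=cv2.imread("pics/top0.png")
x=cv2.resize(a[180:350,90:240],None,fx=3.2,fy=3.2,interpolation=cv2.INTER_CUBIC); y=cv2.resize(a[195:245,270:310],None,fx=7,fy=7,interpolation=cv2.INTER_CUBIC)
o=np.zeros((x.shape[0],x.shape[1]+y.shape[1],3),np.uint8); o[:,:x.shape[1]]=x; o[:y.shape[0],x.shape[1]:]=y; cv2.imwrite("pics/crop1.png",o)
```

```text
(no output)
```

View pics/crop1.png

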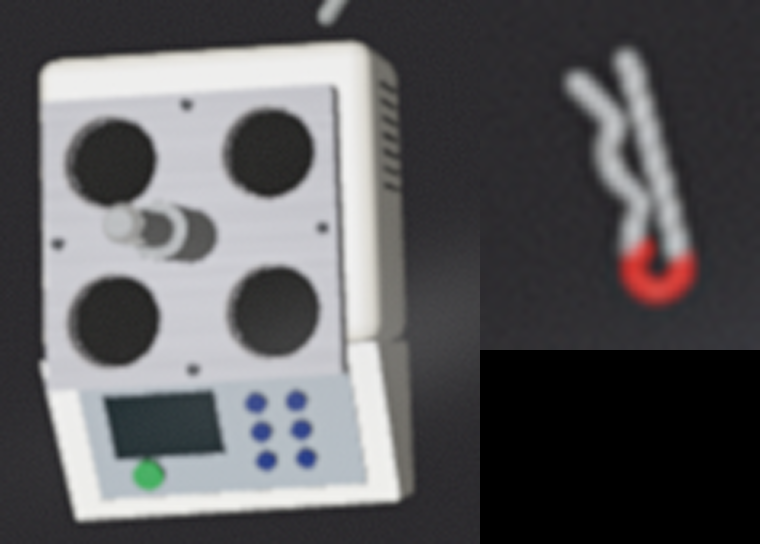

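Everything is consistent: the three nests lie on a 96 mm grid, and their diagonal midpoint (0.501, 0.298) matches the post top. Shaker yaw is about 5°. I'll go to the nearest lid and check from close by.

```bash
cat >> h.py <<'E'
def blue(p):
    h=cv2.cvtColor(p,cv2.COLOR_BGR2HSV); return cv2.inRange(h,(98,120,80),(120,255,255))>0
def Rd(a): c,s=np.cos(a),np.sin(a); return np.array([[-s,c,0],[c,s,0],[0,0,-1.]])
def best(pos,cands):
    q0=T.current_joint_pos(); out=[]
    for a in cands:
        q=kinematics.inverse_kinematics(np.array(pos),Rd(a))
        if q is not None: out.append((np.abs(q-q0).max()+.3*max(0,abs(q[5])-2),a))
    return min(out)[1]
FREE=np.arange(-np.pi,np.pi,np.pi/12)
def near(l,xy): return min(l,key=lambda c:np.hypot(*(c[0]-xy)))
def look_lid(xy,name="wrist",zt=.012):
    p,d,P=grab(name); l=[circ_edge(name,c,zt-.003,P) for c in blobs(blue(p),100)]
    return near(l,xy),p
def look_pot(xy,name="wrist",z0=0.):
    p,d,P=grab(name); X=cloud(name,d,P); z=X[...,2]
    m=(z>.052+z0)&(z<.064+z0)&(np.hypot(X[...,0]-xy[0],X[...,1]-xy[1])<.08)
    cs=blobs(m,60)
    c=max(cs,key=cv2.contourArea); return circ_edge(name,c,.057+z0,P),p
E
python3 - <<'E'
from h import *
p,d,P=grab("top")
L=[circ_edge("top",c,.009,P) for c in blobs(blue(p),150)]; l=near(L,np.array([.44,-.075])); print("lid3 top",l)
xy=l[0]; a=best([*xy,.1],FREE); t=T.current_time()
env.move_ptp(np.array([*xy,.10]),Rd(a)); print("a",a,T.current_time()-t,T.current_tool_pos(),T.current_joint_pos().round(2))
l,p=look_lid(xy); print("wrist lid",l); cv2.imwrite("pics/w1.png",p)
print("w pot",look_pot(np.array([.4439,.0406]))[0])
E
```

```text
lid3 top (array([ 0.44726282, -0.0770222 ]), np.float64(0.02732978075845847))
a -1.5707963267948957 2.425 [ 0.44747961 -0.07651781  0.1000706 ] [-0.27  0.31  1.98  0.    0.85  1.3 ]
wrist lid (array([ 0.448334  , -0.07707792]), np.float64(0.027142379266039112))
w pot (array([0.44571354, 0.03931087]), np.float64(0.022087263595978266))
```

View pics/w1.png

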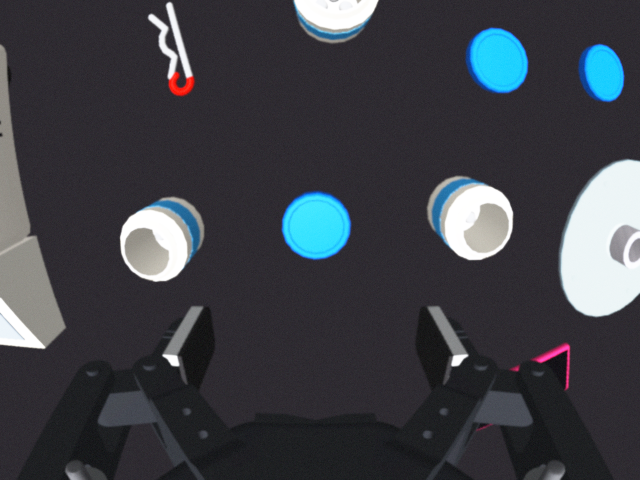

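The wrist view confirms it: lid at (316,225) between the pots at (160,240) and (472,222), clip at (175,50). Both cameras agree to about 1 mm. Now I'll pick up this lid, put it on the pot and press it down.

```bash
cat >> h.py <<'E'
def pick_lid(xy,a):
    env.move_l(np.array([*xy,.002]),v=.15,ori=Rd(a)); env.grip(.045,40)
    w=T.current_gripper_width(); env.move_l(np.array([*xy,.11]),v=.3); print("lid width",w,T.current_gripper_width(),T.current_grip_force()); return w
def put_lid(xy,a):
    env.move_ptp(np.array([*xy,.10]),Rd(a)); env.move_l(np.array([*xy,.068]),v=.15)
    hit=env.move_l(np.array([*xy,.0555]),v=.04,threshold=4); print("put",hit,T.current_tool_pos().round(4),T.current_wrist_force().round(1))
    env.grip(.075); env.move_l(np.array([*xy,.10]),v=.2)
def press(xy):
    env.grip(0.0); env.move_l(np.array([*xy,.070]),v=.15)
    hit=env.move_l(np.array([*xy,.0585]),v=.025,threshold=28); print("press",hit,T.current_tool_pos().round(4),T.current_wrist_force().round(1))
    env.move_l(np.array([*xy,.115]),v=.3); env.grip(.085)
def clk(): print("t",round(T.current_time(),1))
E
python3 - <<'E'
from h import *
a=-np.pi/2; xy=np.array([.4481,-.0770]); pot=np.array([.4450,.0398])
pick_lid(xy,a); clk()
put_lid(pot,best([*pot,.1],FREE)); clk()
p,d,P=grab("wrist"); cv2.imwrite("pics/w2.png",p)
print([ (c[0].round(4),c[1].round(4)) for c in [circ_edge("wrist",c,.063,P) for c in blobs(blue(p),100)]])
E
```

```text
lid width 0.04483887409766674 0.04507022236110956 0.0
t 4.5
put False [0.445  0.0398 0.0555] [ 0.1  0.5 -1. ]
t 6.7
[(array([0.3766, 0.2507]), np.float64(0.0063)), (array([ 0.472, -0.149]), np.float64(0.0205)), (array([ 0.4632, -0.0497]), np.float64(0.0222)), (array([0.4574, 0.0441]), np.float64(0.022)), (array([ 0.5726, -0.1633]), np.float64(0.0236)), (array([ 0.5995, -0.0635]), np.float64(0.0208))]
```

View pics/w2.png

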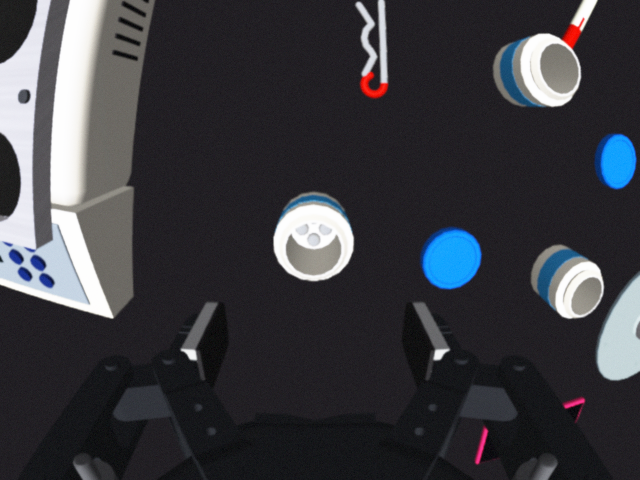

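The view shows the pot at (313,240) still open and the lid still on the bench at (451,258). The fingertips passed over it, so I'll find the tip height by touching the bench with the fingers half open.

Run:
```python
from h import *
xy=np.array([.4481,-.0770]); a=best([*xy,.1],FREE)
env.move_ptp(np.array([*xy,.10]),Rd(a)); l,p=look_lid(xy); print(l); xy=l[0]
env.grip(.060); env.move_l(np.array([*xy,.012]),v=.2,ori=Rd(a))
hit=env.move_l(np.array([*xy,-.012]),v=.03,threshold=4); tp=T.current_tool_pos(); print("touch",hit,tp,T.current_wrist_force().round(1),T.current_gripper_width())
zt=tp[2]+.0015
env.move_l(np.array([*xy,zt]),v=.05); env.grip(.03,40); print(T.current_gripper_width(),T.current_grip_force(),T.current_tool_pos(),T.current_wrist_force().round(1))
env.move_l(np.array([*xy,.11]),v=.3); print(T.current_gripper_width(),T.current_grip_force()); clk()
p,d,P=grab("wrist"); cv2.imwrite("pics/w3.png",p)
```

```text
(array([ 0.44833449, -0.07706484]), np.float64(0.027163853065872524))
touch False [ 0.44841548 -0.07708542 -0.01191597] [0.1 1.  0.1] 0.060053449822429786
0.030146374507189447 0.0 [ 0.44832144 -0.07705998 -0.01043393] [0.1 0.2 0.4]
0.03006123580377256 0.0
t 10.3
```

View pics/w3.png

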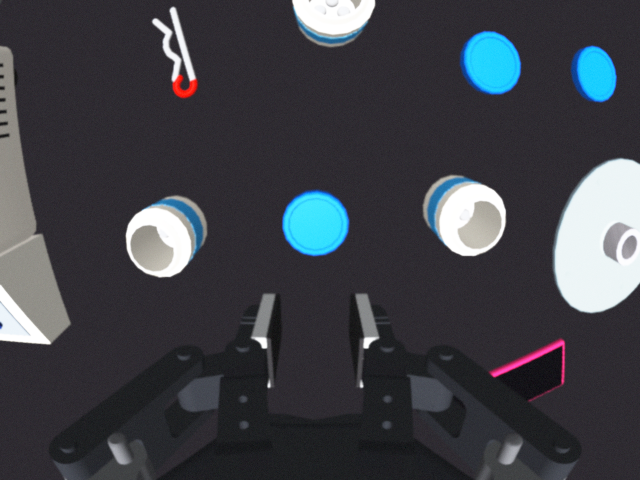

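Run:
```python
from h import *
P=viewer.camera_params("wrist"); M=P["pose"]; K=P["camera_matrix"]
tp=T.current_tool_pos(); R=T.current_ee_rot(); print(tp,R.round(3).tolist())
rel=R.T@(M[:3,3]-tp); print("cam in tool",rel.round(4), (R.T@M[:3,:3]).round(3).tolist())
for z in (0,-.0187,-.05,.05,.1):
    for y in(-.015,.015):
        c=M[:3,:3].T@(tp+R@np.array([0,y,z])-M[:3,3]); th=np.arctan2(np.hypot(c[0],c[1]),c[2]); q=c[:2]/np.hypot(c[0],c[1])*th*K[0,0]+K[:2,2]; print(z,y,q.round(0))
p,d,_=grab("wrist"); X=cloud("wrist",d,P)
for (u,v) in ((268,300),(268,340),(272,380),(362,300),(368,380),(245,345),(240,440),(316,222)): print((u,v),(R.T@(X[v,u]-tp)).round(4))
```

```text
[ 0.44780732 -0.07692832  0.10943092] [[1.0, -0.0, -0.001], [-0.0, -1.0, 0.0], [-0.001, -0.0, -1.0]]
cam in tool [ 0.081  -0.0003 -0.1829] [[-0.0, -0.95, -0.313], [1.0, -0.001, -0.0], [-0.0, -0.313, 0.95]]
0 -0.015 [287. 275.]
0 0.015 [343. 275.]
-0.0187 -0.015 [285. 290.]
-0.0187 0.015 [346. 290.]
-0.05 -0.015 [279. 323.]
-0.05 0.015 [352. 323.]
0.05 -0.015 [293. 245.]
0.05 0.015 [338. 245.]
0.1 -0.015 [296. 224.]
0.1 0.015 [334. 224.]
(268, 300) [ 0.0116 -0.0191 -0.0511]
(268, 340) [ 0.0109 -0.016  -0.0789]
(272, 380) [-0.007  -0.0157 -0.0786]
(362, 300) [ 0.0109  0.0188 -0.05  ]
(368, 380) [ 0.0175  0.0135 -0.1078]
(245, 345) [ 0.0139 -0.0223 -0.0866]
(240, 440) [ 0.0174 -0.0165 -0.129 ]
(316, 222) [0.0018 0.0007 0.0987]
```

The depth map puts the fingertips about 45 mm behind the reported TCP, which explains the missed lid. I'll confirm that by touching bare bench.

Run:
```python
from h import *
xy=np.array([.375,-.077])
for w in (0,.052):
    env.move_l(np.array([*xy,.03 if w==0 else -.02]),v=.3); env.grip(w)
    hit=env.move_l(np.array([*xy,-.065]),v=.04,threshold=3); print(w,hit,T.current_tool_pos().round(4),T.current_wrist_force().round(1),T.current_gripper_width())
env.move_l(np.array([*xy,.05]),v=.3); clk()
```

```text
0 True [ 0.3749 -0.077  -0.0398] [-1.8 -0.2  9.9] -0.00017687568029848693
0.052 True [ 0.375  -0.077  -0.0432] [-1.5  0.4  9.2] 0.05198595312665998
t 14.8
```

Touch confirms it: the shut tips sit 39.7 mm behind the reported TCP, with 3.4 mm more at 52 mm opening. I'll put that offset into the helpers and try the lid again, checking for a lateral offset once it's in hand.

```bash
cat >> h.py <<'E'
OFF=.0397   # true shut tips lie this far behind the reported TCP
def V(xy,z): return np.array([xy[0],xy[1],z-OFF])   # z = height of true shut tips
def ml(xy,z,v=.2,a=None,th=None): return env.move_l(V(xy,z),v=v,ori=None if a is None else Rd(a),threshold=th)
def ptp(xy,z,a): env.move_ptp(V(xy,z),Rd(a))
def pick_lid(xy,a):
    ml(xy,.001,.2,a); env.grip(.04,40)
    w=T.current_gripper_width(); ml(xy,.11,.3); print("lid width",w,T.current_gripper_width(),T.current_grip_force()); return w
def put_lid(xy,a):
    ptp(xy,.10,a); ml(xy,.068,.2)
    hit=ml(xy,.0545,.04,th=5); print("put",hit,(T.current_tool_pos()+[0,0,OFF]).round(4),T.current_wrist_force().round(1))
    env.grip(.075); ml(xy,.10,.25)
def press(xy):
    env.grip(0.0); ml(xy,.070,.2)
    hit=ml(xy,.0585,.025,th=28); print("press",hit,(T.current_tool_pos()+[0,0,OFF]).round(4),T.current_wrist_force().round(1))
    ml(xy,.115,.3); env.grip(.085)
E
python3 - <<'E'
from h import *
xy=np.array([.4483,-.0771]); a=-np.pi/2
env.grip(.085); ptp(xy,.08,a); l,p=look_lid(xy); print(l); xy=l[0]
pick_lid(xy,a); clk()
tp=T.current_tool_pos(); p,d,P=grab("wrist"); cv2.imwrite("pics/w4.png",p)
X=cloud("wrist",d,P); m=blue(p)
for c in blobs(m,300):
    u,v=c[:,0].mean(0).astype(int); print((u,v),X[v,u].round(4)); zz=X[v,u,2]
    if zz>.05: print("held",circ_edge("wrist",c,zz-.003,P),tp)
E
```

```text
(array([ 0.44838784, -0.07710392]), np.float64(0.027241037577018113))
lid width 0.04981824999518249 0.049358593026468923 41.51044964790344
t 17.2
(np.int64(314), np.int64(314)) [ 0.4526 -0.0765  0.1201]
held (array([ 0.44818006, -0.07683606]), np.float64(0.02746402181369999)) [ 0.4486617  -0.07715117  0.0711305 ]
(np.int64(166), np.int64(236)) [0.46   0.0195 0.037 ]
(np.int64(462), np.int64(213)) [ 0.4758 -0.1694  0.0396]
(np.int64(618), np.int64(67)) [ 0.5977 -0.3258  0.011 ]
(np.int64(512), np.int64(57)) [ 0.5838 -0.2157  0.0108]
(np.int64(332), np.int64(19)) [ 0.5886 -0.0865  0.0439]
```

View pics/w4.png

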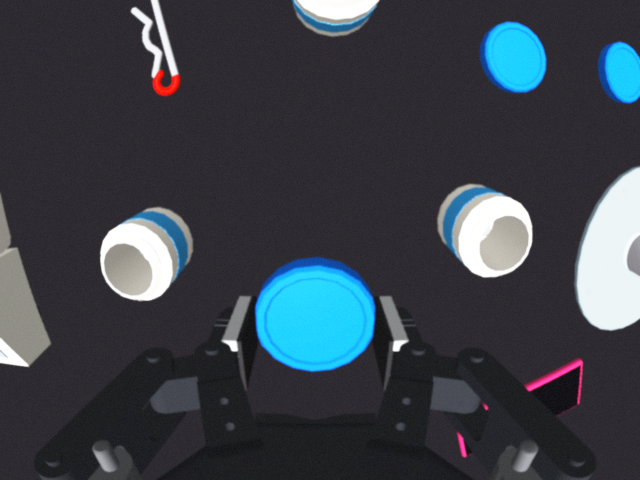

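The lid is held level at (315,314), centred within 0.5 mm of the TCP axis. Next I'll place and press it, then grip the pot and carry it to a nest.

Run:
```python
from h import *
pot,_=look_pot(np.array([.4450,.0398])); print("pot",pot); pot=(pot[0]+np.array([.4448,.0402]))/2
a=best(V(pot,.1),FREE); put_lid(pot,a)
p,d,P=grab("wrist"); l=near([circ_edge("wrist",c,.063,P) for c in blobs(blue(p),300)],pot); print("lid on pot",l)
press(pot)
p,d,P=grab("wrist"); l=near([circ_edge("wrist",c,.059,P) for c in blobs(blue(p),300)],pot); print("after",l)
X=cloud("wrist",d,P); m=blue(p)&(np.hypot(X[...,0]-pot[0],X[...,1]-pot[1])<.018)&(X[...,2]>.03)
A=np.c_[X[m][:,:2]-pot,np.ones(m.sum())]; print("plane",np.linalg.lstsq(A,X[m][:,2],rcond=None)[0]); clk()
cv2.imwrite("pics/w5.png",p)
```

```text
pot (array([0.44585299, 0.03920946]), np.float64(0.02214922318009351))
put False [0.4452 0.0397 0.0545] [0.9 0.2 0.3]
lid on pot (array([0.44448018, 0.04044178]), np.float64(0.026902779102142216))
press True [0.446  0.0397 0.0619] [-4.4 -0.2 13.4]
after (array([0.44403731, 0.04041302]), np.float64(0.026834214218339526))
plane [0.00053171 0.00011166 0.06142862]
t 22.0
```

View pics/w5.png

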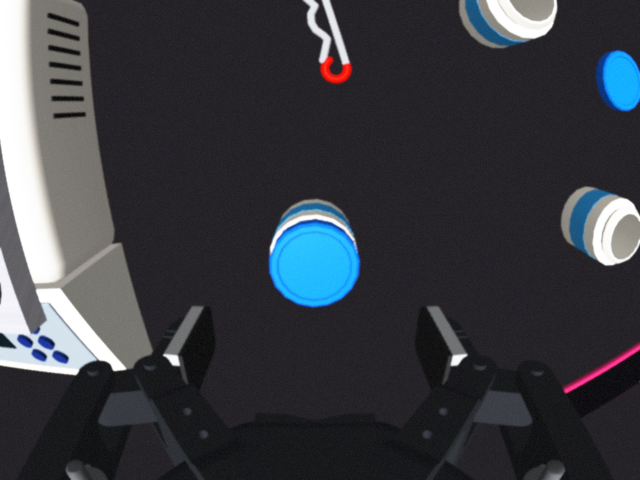

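Lid seated: the press stopped at 61.9 mm, and the top is level at 61.4 mm around (315,263). Now I'll carry this pot to the far-left nest, taking a wrist fix of the carrier on the way.

```bash
cat >> h.py <<'E'
C=np.array([.5008,.2981]); YAW=np.radians(5.1)
def sh(x,y): c,s=np.cos(YAW),np.sin(YAW); return C+np.array([c*x-s*y,s*x+c*y])
def tang(sx,sy): # tool-y angles tangential to post
    r=YAW+np.arctan2(sy,sx); return [(r+k*np.pi/2+np.pi)%(2*np.pi)-np.pi for k in (1,-1)]
def grab_pot(xy,a):
    ml(xy,.024,.2,a); env.grip(.045,45); print("pot w",T.current_gripper_width(),T.current_grip_force())
    ml(xy,.15,.35)
def nests(P,d,name="wrist"):
    X=cloud(name,d,P); z=X[...,2]; m=((z>.112)&(z<.124)).astype(np.uint8)
    cs,h=cv2.findContours(m,cv2.RETR_CCOMP,cv2.CHAIN_APPROX_NONE)
    for c in cs:
        if cv2.contourArea(c)>500:
            f=circ_edge(name,c,.118,P)
            if .025<f[1]<.033: print("hole",f[0].round(4),f[1].round(4))
E
python3 - <<'E'
from h import *
pot=np.array([.4447,.0402]); n=sh(.048,.048)
q0=T.current_joint_pos(); a=best(V(n,.3),tang(1,1)); print("nest",n,a)
ap=best(V(pot,.1),FREE); grab_pot(pot,ap)
ml(pot,.30,.4); ptp(n,.30,a); clk()
p,d,P=grab("wrist"); nests(P,d); cv2.imwrite("pics/w6.png",p)
for k in ((-1,-1),(-1,1),(1,-1),(1,1)): print(k,sh(.048*k[0],.048*k[1]).round(4))
E
```

```text
nest [0.54434304 0.3501769 ] -0.6963863715457377
pot w 0.052827898511829216 45.051878141239285
t 25.3
hole [0.5464 0.3523] 0.0286
(-1, -1) [0.4573 0.246 ]
(-1, 1) [0.4487 0.3416]
(1, -1) [0.5529 0.2546]
(1, 1) [0.5443 0.3502]
```

View pics/w6.png

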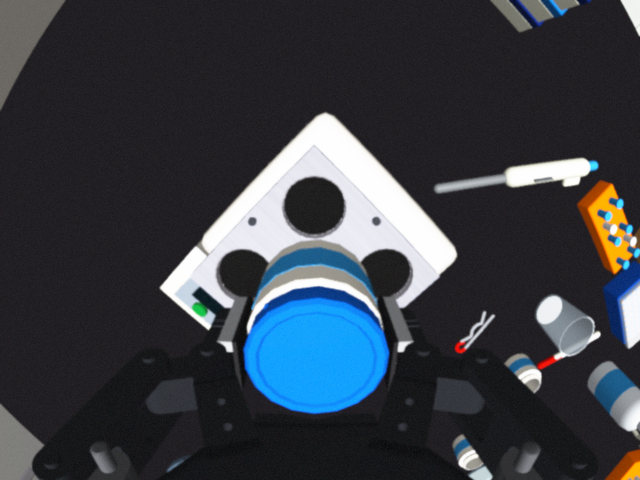

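The wrist fix of this nest differs by 3 mm, and depth masks are biased by the visible wall. I'll refit both views from the intensity outline of the hole at the carrier-top plane.

```bash
cat >> h.py <<'E'
def holes(name,p,P,th=(100,130,150)):
    g=cv2.cvtColor(p,cv2.COLOR_BGR2GRAY)
    for t in th:
        cs,_=cv2.findContours((g<t).astype(np.uint8),cv2.RETR_CCOMP,cv2.CHAIN_APPROX_NONE)
        for c in cs:
            if cv2.contourArea(c)>400:
                f=circ_edge(name,c,.118,P); 
                if .025<f[1]<.034 and np.hypot(*(f[0]-C))<.09: print(name,t,f[0].round(4),f[1].round(4))
E
python3 - <<'E'
from h import *
p,d,P=grab("wrist"); holes("wrist",p,P)
holes("top",cv2.imread("pics/top0.png"),viewer.camera_params("top"))
holes("scene",cv2.imread("pics/scene0.png"),viewer.camera_params("scene"))
E
```

```text
wrist 100 [0.547  0.3529] 0.0264
wrist 130 [0.5465 0.3525] 0.0271
wrist 130 [0.4579 0.2496] 0.0327
wrist 150 [0.5462 0.352 ] 0.0278
top 100 [0.4485 0.3417] 0.0255
top 100 [0.4572 0.246 ] 0.0253
top 100 [0.544  0.3503] 0.0252
top 100 [0.5527 0.2546] 0.0254
top 130 [0.4485 0.3421] 0.0266
top 130 [0.4572 0.2463] 0.0264
top 130 [0.544  0.3506] 0.0265
top 130 [0.5527 0.2551] 0.0265
top 150 [0.4484 0.3423] 0.0273
top 150 [0.4571 0.2466] 0.0273
top 150 [0.544 0.351] 0.0272
top 150 [0.5527 0.2551] 0.0272
scene 100 [0.5486 0.3527] 0.0253
scene 130 [0.5474 0.3528] 0.0264
scene 130 [0.5559 0.2572] 0.0263
scene 130 [0.4521 0.3444] 0.026
scene 130 [0.4606 0.2492] 0.0259
scene 150 [0.5468 0.3527] 0.0273
scene 150 [0.5554 0.2569] 0.0271
scene 150 [0.4512 0.3442] 0.027
scene 150 [0.4599 0.2484] 0.027
```

```bash
sed -i 's/^C=np.array.*/C=np.array([.5020,.2995]); YAW=np.radians(5.1)/' h.py
cat >> h.py <<'E'
def held(xyz_top):
    p,d,P=grab("wrist"); tp=T.current_tool_pos(); R=T.current_ee_rot()
    f=near([circ_edge("wrist",c,xyz_top-.003,P) for c in blobs(blue(p),2000)],tp[:2]); o=R[:2,:2].T@(f[0]-tp[:2]); print("held lid off (tool)",o.round(4),f[1].round(4)); return o
def into_nest(sx,sy,a,o=np.zeros(2)):
    n=sh(.048*sx,.048*sy); n=n-Rd(a)[:2,:2]@(o*[1,0])
    ml(n,.16,.3,a); hit=ml(n,.129,.05,th=10); print("nest",hit,(T.current_tool_pos()+[0,0,OFF]).round(4),T.current_wrist_force().round(1)); return n
E
python3 - <<'E'
from h import *
o=held(.338); a=-0.6963863715457377
n=into_nest(1,1,a,o*.7); clk()
E
```

```text
held lid off (tool) [-0.0001  0.0005] 0.0274
nest True [0.5453 0.3515 0.1306] [-1.1  0.9  3.8]
t 26.6
```

Foot on the floor of the nest (130.6 mm against 130 expected). Release, rise, check, then go for the second pot and lid.

Run:
```python
from h import *
n=sh(.048,.048); env.grip(.07); ml(n,.30,.35)
p,d,P=grab("wrist"); cv2.imwrite("pics/w7.png",p); X=cloud("wrist",d,P); m=blue(p)&(np.hypot(X[...,0]-n[0],X[...,1]-n[1])<.02)&(X[...,2]>.15)
A=np.c_[X[m][:,:2]-n,np.ones(m.sum())]; print("plane",np.linalg.lstsq(A,X[m][:,2],rcond=None)[0],near([circ_edge("wrist",c,.165,P) for c in blobs(blue(p),300)],n)); holes("wrist",p,P,(150,))
env.grip(.085)
# lid1 near (.5855,-.2190)
l=np.array([.5848,-.2195]); a=best(V(l,.08),FREE); ptp(l,.09,a); f,p=look_lid(l); print("lid",f,a)
print("potB",look_pot(np.array([.4618,-.193]))[0],"potC",look_pot(np.array([.6139,-.0886]))[0]); cv2.imwrite("pics/w8.png",p)
pick_lid(f[0],a); clk();
```

```text
plane [0.00125261 0.00152328 0.16744859] (array([0.54504367, 0.35041026]), np.float64(0.025737116514029258))
wrist 150 [0.4647 0.2548] 0.0317
wrist 150 [0.5546 0.2565] 0.0277
wrist 150 [0.4507 0.3435] 0.0276
wrist 150 [0.5365 0.34  ] 0.0298
wrist 150 [0.5465 0.3525] 0.0253
lid (array([ 0.58510546, -0.21945007]), np.float64(0.027220736972942857)) -2.3561944901923444
potB (array([ 0.47379403, -0.19396086]), np.float64(0.01393962526063857)) potC (array([ 0.62214193, -0.09371058]), np.float64(0.015186610181099626))
lid width 0.04938491863714219 0.04938746559325617 41.46772921085358
t 31.8
```

View pics/w8.png

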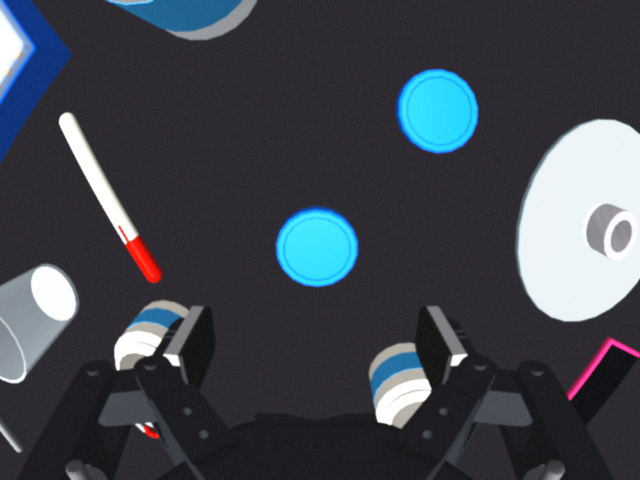

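The lid is in hand. In that view the pots were partly behind the fingers, so I'll view pot B from a stand-off before placing.

```bash
cat >> h.py <<'E'
def do_lid_on(pot,a):   # lid in hand: look from stand-off, place, press, check
    s=pot-.10*Rd(a)[:2,0]; ptp(s,.13,a); f,_=look_pot(pot); print("pot",f)
    if not(.0205<f[1]<.024 and np.hypot(*(f[0]-pot))<.006): print("POT FIT BAD"); return None
    x=f[0]; put_lid(x,a); press(x)
    p,d,P=grab("wrist"); l=near([circ_edge("wrist",c,.059,P) for c in blobs(blue(p),300)],x); X=cloud("wrist",d,P)
    m=blue(p)&(np.hypot(X[...,0]-x[0],X[...,1]-x[1])<.018)&(X[...,2]>.03)
    A=np.c_[X[m][:,:2]-x,np.ones(m.sum())]; print("lid now",l,np.linalg.lstsq(A,X[m][:,2],rcond=None)[0].round(4)); clk()
    return x,l[0]
def carry(x,ap,sx,sy):
    grab_pot(x,ap); ml(x,.30,.4); n=sh(.048*sx,.048*sy); a=best(V(n,.3),tang(sx,sy)); ptp(n,.30,a)
    o=held(.338)
    if np.abs(o[0])>.006: print("HELD BAD"); return
    n=into_nest(sx,sy,a,o*.7); clk()
    if abs(T.current_tool_pos()[2]+OFF-.130)<.003:
        env.grip(.07); ml(n,.30,.35); env.grip(.085)
        p,d,P=grab("wrist"); X=cloud("wrist",d,P); m=blue(p)&(np.hypot(X[...,0]-n[0],X[...,1]-n[1])<.02)&(X[...,2]>.15)
        A=np.c_[X[m][:,:2]-n,np.ones(m.sum())]; print("in nest plane",np.linalg.lstsq(A,X[m][:,2],rcond=None)[0].round(4))
    else: print("NEST HEIGHT BAD")
E
python3 - <<'E'
from h import *
r=do_lid_on(np.array([.4618,-.1930]),-np.pi/2)
if r and abs(T.current_gripper_width()-.085)<.003: carry((r[0]+r[1])/2,-np.pi/2,1,-1)
E
```

```text
pot (array([ 0.46164255, -0.19284706]), np.float64(0.02221224550017239))
put False [ 0.4616 -0.1928  0.0544] [-0.5 -1.1 -1.9]
press True [ 0.4622 -0.1931  0.0619] [-4.   1.7 11.9]
lid now (array([ 0.4610224 , -0.19297299]), np.float64(0.026834021310657437)) [0. 0. 0.]
t 37.3
pot w 0.05270756018719975 45.27287185192108
held lid off (tool) [0.001  0.0005] 0.027
nest True [0.5543 0.2555 0.1307] [-0.9  0.5  4.6]
t 42.3
in nest plane [-0.0007  0.0007  0.1676]
```

Run:
```python
from h import *
l=np.array([.5955,-.335]); a=best(V(l,.08),FREE); ptp(l,.09,a); f,p=look_lid(l); print("lid",f,a)
if np.hypot(*(f[0]-l))<.06 and abs(f[1]-.027)<.0015:
    if np.hypot(*(f[0]-l))>.01: ptp(f[0],.09,a); f,p=look_lid(f[0]); print(f)
    w=pick_lid(f[0],a)
    if w>.047:
        r=do_lid_on(np.array([.6145,-.0890]),-np.pi/2)
        if r: carry((r[0]+r[1])/2,-np.pi/2,-1,1)
clk()
p,d,P=grab("top"); cv2.imwrite("pics/t9.png",p)
```

```text
lid (array([ 0.59547657, -0.33508296]), np.float64(0.027227444224099416)) -0.785398163397447
lid width 0.04941499200181955 0.04973982365365013 41.51272036135197
pot (array([ 0.6145812 , -0.08904156]), np.float64(0.02223278086981018))
put False [ 0.6143 -0.089   0.0543] [ 0.4 -0.9 -0.8]
press True [ 0.6156 -0.0893  0.062 ] [-0.2 -0.7  8.7]
lid now (array([ 0.6143457 , -0.08903858]), np.float64(0.026841117293411643)) [0. 0. 0.]
t 53.1
pot w 0.05249000106365158 46.116188764572144
held lid off (tool) [0.0011 0.0002] 0.0271
nest True [0.4501 0.3423 0.1309] [ 0.  -0.1 -0.8]
t 58.1
in nest plane [0.001  0.0002 0.1676]
t 59.4
```

View pics/t9.png

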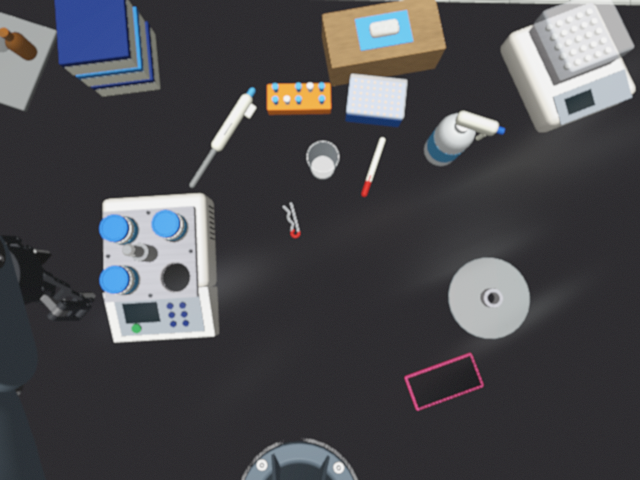

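All three lidded pots are in nests: lids at (118,229), (169,224) and (117,280), with tops at 167.6 mm. Clip and disc haven't moved. Next I'll refine the post axis with the wrist camera over it, then fetch the disc.

Run:
```python
from h import *
for off in (.02,.06):
  for a in (-np.pi/2, 0) if off==.06 else (-np.pi/2,):
    s=C-off*Rd(a)[:2,0]; 
    try: ptp(s,.29,a)
    except Exception as e: print(e); continue
    env.pause(.1); p,d,P=grab("wrist"); X=cloud("wrist",d,P); z=X[...,2]; nearC=np.hypot(X[...,0]-C[0],X[...,1]-C[1])<.03
    m=(z>.196)&(z<.23)&nearC; c=max(blobs(m,20),key=cv2.contourArea)
    print("post cloud",z[m].max().round(4)); 
    for lo in (.214,.218):
        k=(z>lo)&nearC; print(lo,k.sum(),X[k].mean(0).round(4), cv2.minEnclosingCircle(X[k][:,:2].astype(np.float32)))
    cv2.imwrite(f"pics/post{off}_{a:.1f}.png",p)
    # lids in nests
    print([ (f[0].round(4),f[1].round(4)) for f in [circ_edge("wrist",c,.165,P) for c in blobs(blue(p),800)]])
p,d,P=grab("wrist"); cv2.imwrite("pics/post.png",p[100:400,150:500]); clk()
```

```text
post cloud 0.2217
0.214 18042 [0.4972 0.2995 0.3708] ((0.49970903992652893, 0.29951611161231995), 0.02997693046927452)
0.218 17714 [0.4971 0.2995 0.3736] ((0.49970903992652893, 0.29951611161231995), 0.02997693046927452)
[(array([0.4508, 0.3415]), np.float64(0.0263)), (array([0.5448, 0.3497]), np.float64(0.0256)), (array([0.5555, 0.2549]), np.float64(0.0255))]
post cloud 0.2214
0.214 1004 [0.5025 0.2992 0.2182] ((0.5022983551025391, 0.2992081046104431), 0.011069930158555508)
0.218 638 [0.5022 0.2991 0.2194] ((0.5020987391471863, 0.2993538975715637), 0.009095157496631145)
[(array([0.4507, 0.3418]), np.float64(0.026)), (array([0.5449, 0.3496]), np.float64(0.0256)), (array([0.5556, 0.255 ]), np.float64(0.0256))]
post cloud 0.2212
0.214 1007 [0.5021 0.2996 0.2182] ((0.5021395087242126, 0.2993971109390259), 0.011064098216593266)
0.218 648 [0.502  0.2994 0.2194] ((0.5023053288459778, 0.29900258779525757), 0.00907017383724451)
[(array([0.5554, 0.2549]), np.float64(0.0259)), (array([0.4508, 0.3418]), np.float64(0.0257)), (array([0.5449, 0.3496]), np.float64(0.0256)), (array([0.7872, 0.3889]), np.float64(0.0376))]
t 63.7
```

View pics/post.png

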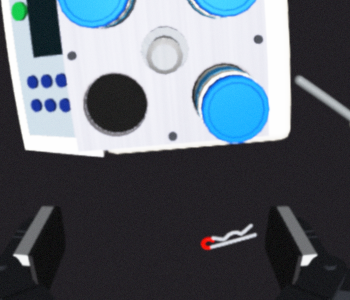

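Post top at (0.5022, 0.2993) from three views, shown at (165,52) in the crop with the lidded pots around it. Now the disc.

```bash
sed -i 's/^C=np.array.*/C=np.array([.5022,.2993]); YAW=np.radians(5.1)/' h.py
python3 - <<'E'
from h import *
hub=np.array([.4335,-.3925]); a=best(V(hub,.1),FREE); ptp(hub,.10,a)
def lookhub(h):
    p,d,P=grab("wrist"); X=cloud("wrist",d,P); z=X[...,2]; m=(z>.0275)&(z<.034)&(np.hypot(X[...,0]-h[0],X[...,1]-h[1])<.05)
    c=max(blobs(m,50),key=cv2.contourArea); return circ_edge("wrist",c,.030,P),z[m].mean(),p
f,zz,p=lookhub(hub); print(f,zz,a); cv2.imwrite("pics/hub.png",p)
if abs(f[1]-.02)<.0015 and np.hypot(*(f[0]-hub))<.006:
    h=f[0]; ml(h,.040,.3,a); hit=ml(h,.0090,.1,th=8); print(hit,T.current_wrist_force().round(1))
    env.grip(.03,90); print("w",T.current_gripper_width(),T.current_grip_force())
    ml(h,.06,.1); f2,zz,p=lookhub(h); print(T.current_gripper_width()); clk(); cv2.imwrite("pics/hub2.png",p)
E
```

```text
(array([ 0.43407642, -0.39361965]), np.float64(0.0193902200105481)) 0.029904105324143573 -2.094395102393195
False [-0.6 -0.9 -0.2]
w 0.03762350744874182 89.14162874221802Traceback (most recent call last):
  File "<stdin>", line 10, in <module>
  File "<stdin>", line 5, in lookhub
ValueError: max() iterable argument is empty
```

Run:
```python
from h import *
print(T.current_gripper_width(),T.current_grip_force())
tp=T.current_tool_pos(); h=tp[:2]; ml(h,.12,.3); 
p,d,P=grab("wrist"); cv2.imwrite("pics/hub2.png",p); X=cloud("wrist",d,P); z=X[...,2]; R=T.current_ee_rot()
rr=np.hypot(X[...,0]-h[0],X[...,1]-h[1])
m=(rr<.095)&(rr>.045)&(z>.09)&(z<.14); 
A=np.c_[X[m][:,:2]-h,np.ones(m.sum())]; print("disc plane (expect .117)",m.sum(),np.linalg.lstsq(A,X[m][:,2],rcond=None)[0].round(4))
```

```text
0.03756955285025166 90.31257636845112
disc plane (expect .117) 51836 [0.002  0.0009 0.1165]
```

View pics/hub2.png

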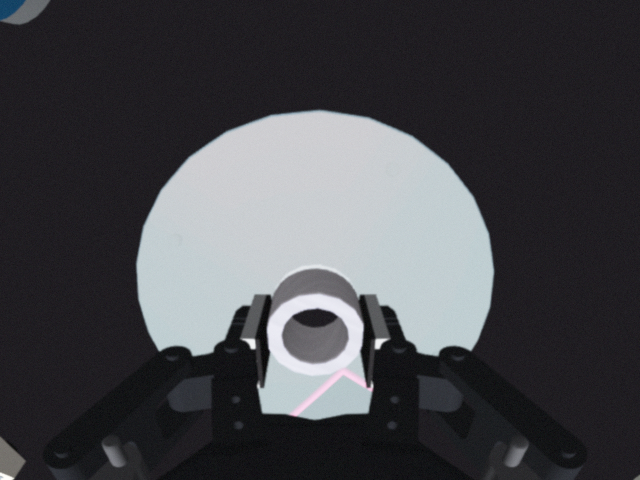

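Disc held level, hub centred at (316,330). On to the post.

Run:
```python
from h import *
h=T.current_tool_pos()[:2]; ml(h,.33,.35); a=best(V(C,.33),FREE); ptp(C,.33,a); print("a",a); env.pause(.1)
ml(C,.235,.2); f0=T.current_wrist_force()
hit=ml(C,.1765,.04,th=8); tp=T.current_tool_pos()+[0,0,OFF]; print(hit,tp.round(4),(T.current_wrist_force()-f0).round(1)); clk()
```

```text
a -1.308996938995746
True [0.5021 0.2993 0.1788] [-1.9  0.3  7. ]
t 73.8
```

Disc home: contact at 178.8 mm against 178 expected. Release it and check, then go look at the clip.

Run:
```python
from h import *
env.grip(.06); ml(C,.30,.3); a=-1.309
p,d,P=grab("wrist"); X=cloud("wrist",d,P); z=X[...,2]; r=np.hypot(X[...,0]-C[0],X[...,1]-C[1])
m=(r<.08)&(r>.03)&(z>.14)&(z<.21); A=np.c_[X[m][:,:2]-C,np.ones(m.sum())]; print("disc top (.175)",np.linalg.lstsq(A,z[m],rcond=None)[0].round(4))
k=(r<.03)&(z>.19)&(z<.23); print("hub/post z",np.percentile(z[k],[5,25,50,75,95]).round(4))
env.grip(.085)
clip=np.array([.560,.0265]); b=best(V(clip,.1),np.radians(17)+np.pi/2+np.array([0,np.pi,-np.pi]))
s=clip-.03*np.array([np.cos(.297),np.sin(.297)]); ptp(s,.10,b); 
p,d,P=grab("wrist"); cv2.imwrite("pics/clip.png",p)
for c in blobs(red(p),60): print("red",c[:,0].mean(0).round(1),cv2.contourArea(c),onplane("wrist",c[:,0].mean(0),.004,P).round(4))
g=cv2.cvtColor(p,cv2.COLOR_BGR2GRAY); hsv=cv2.cvtColor(p,cv2.COLOR_BGR2HSV); W=(g>110)&(hsv[...,1]<70)
n,lab,st,ce=cv2.connectedComponentsWithStats(W.astype(np.uint8))
for i in range(1,n):
    if st[i,4]>80: print("white",st[i],onplane("wrist",ce[i],.003,P)[:2].round(4))
print(b,T.current_joint_pos().round(2)); clk()
```

```text
disc top (.175) [ 1.000e-03 -1.000e-04  1.748e-01]
hub/post z [0.1943 0.1982 0.1992 0.2162 0.2198]
red [315.9 198.8] 452.5 [0.5605 0.0265 0.004 ]
red [560.7 129. ] 711.0 [ 0.6692 -0.1305  0.004 ]
white [ 424    0  153   57 7095] [ 0.7194 -0.0556]
white [    0    21    89   381 27437] [0.4911 0.2424]
white [ 562   22   63   99 1713] [ 0.7295 -0.1493]
white [325  92  11 104 967] [0.5982 0.0288]
white [299  96  24  92 971] [0.5958 0.0406]
white [163 306  40  61 814] [0.4233 0.0976]
white [427 306  41  61 813] [ 0.4862 -0.1077]
white [ 66 468  19  12 125] [0.1137 0.2333]
white [544 469  21  11 140] [ 0.3047 -0.3926]
-1.2740903539558606 [-0.05  0.49  1.81  0.    0.84  1.22]
t 76.5
```

View pics/clip.png

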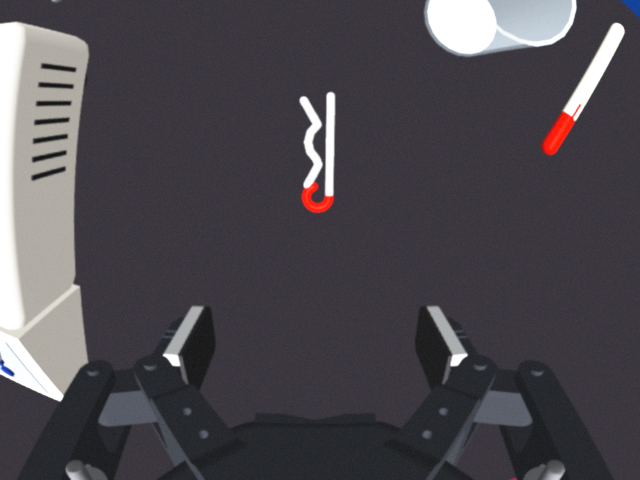

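Disc is level with its top at 174.8 mm. The clip's loop is at (317,199), its straight leg on the right from (331,94) to (330,196). I'll fit the leg line, grip the loop and re-measure the leg in hand.

```bash
cat >> h.py <<'E'
def leg(z,box=None,th=110):
    """straight leg on plane z: tip, unit dir, eye (loop centre)"""
    p,d,P=grab("wrist"); tp=T.current_tool_pos()
    g=cv2.cvtColor(p,cv2.COLOR_BGR2GRAY); s=cv2.cvtColor(p,cv2.COLOR_BGR2HSV)[...,1]
    n,lab,st,ce=cv2.connectedComponentsWithStats(((g>th)&(s<70)).astype(np.uint8)); out=[]
    X=cloud("wrist",d,P)
    for i in range(1,n):
        if 300<st[i,4]<9000:
            vu=np.argwhere(lab==i); w=onplane("wrist",vu[:,::-1],z,P)[:,:2]; m=w.mean(0)
            u,sv,vt=np.linalg.svd(w-m,full_matrices=False); t=(w-m)@vt[0]; L=np.ptp(t); W=np.ptp((w-m)@vt[1])
            if .045<L<.085 and W<.012:
                x=vt[0] if vt[0]@(w[0]-m)>0 else -vt[0]; x=x if x@T.current_ee_rot()[:2,0]>0 else -x
                tip=m+x*((w-m)@x).max(); y=np.array([-x[1],x[0]]); zz=X[vu[:,0],vu[:,1],2]; tt=(w-m)@x
                zp=np.polyfit(tt,zz,1); out.append((tip,x,tip-.0685*x+.0075*y,L,W,zp))
    return out,p
E
python3 - <<'E'
from h import *
o,p=leg(.003)
for k in o: print([np.round(v,4) for v in k], np.degrees(np.arctan2(k[1][1],k[1][0])))
rd=[onplane("wrist",c[:,0].mean(0),.004)[:2] for c in blobs(red(p),60)]; print(near([(r,) for r in rd],o[0][2]) if o else rd)
E
```

```text
[array([0.6301, 0.0381]), array([0.96, 0.28]), array([0.5623, 0.0262]), np.float64(0.0676), np.float64(0.0061), array([nan, nan])] 16.25823839304556
(array([0.5606024 , 0.02657387]),)
```

Run:
```python
from h import *
eye=np.array([.5618,.0263]); th=np.radians(16.3); b=th-np.pi/2
ml(eye,.06,.3,b); ml(eye,.0012,.15); env.grip(.01,80); print("w",T.current_gripper_width(),T.current_grip_force(),T.current_wrist_force().round(1))
ml(eye,.10,.2); env.pause(.2); print("w",T.current_gripper_width(),T.current_grip_force())
o,p=leg(.1018); tp=T.current_tool_pos(); R=T.current_ee_rot()
for k in o:
    print("tip tool",(R[:2,:2].T@(k[0]-tp[:2])).round(4),"dir tool",(R[:2,:2].T@k[1]).round(4),k[3:]) 
cv2.imwrite("pics/clip2.png",p); clk()
```

```text
w 0.016698007633682364 78.17127517875633 [-2.7 -1.3  5.9]
w 0.016724079704691967 78.29879269011144
tip tool [0.1274 0.1461] dir tool [0.8254 0.5645] (np.float64(0.06374415614608403), np.float64(0.009621719331055512), array([nan, nan]))
tip tool [0.0686 0.0074] dir tool [1.     0.0069] (np.float64(0.06713611130848095), np.float64(0.0053492888025145355), array([nan, nan]))
t 79.0
```

View pics/clip2.png

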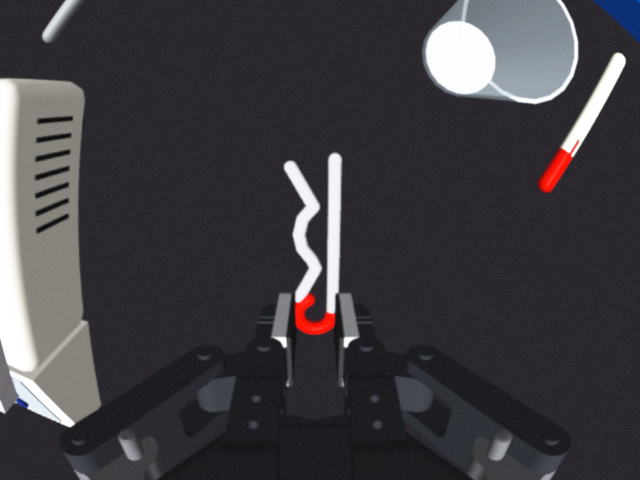

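Clip held straight: leg tip 68.6 mm ahead and 7.4 mm to the side in the tool frame, as designed. I'll go to the pre-insertion pose and check the leg's height against the hole.

```bash
cat >> h.py <<'E'
XS=np.array([np.cos(YAW),np.sin(YAW)]); YS=np.array([-XS[1],XS[0]]); BI=YAW-np.pi/2+.006
def ins(dist,lat=.0073): return C-XS*dist+YS*lat
E
python3 - <<'E'
from h import *
e=T.current_tool_pos()[:2]; ml(e,.30,.35); ptp(ins(.10),.30,BI); ml(ins(.10),.2042,.15,BI); env.pause(.2)
p,d,P=grab("wrist"); tp=T.current_tool_pos(); R=T.current_ee_rot(); X=cloud("wrist",d,P); Q=(X-tp)@R
q=Q[...,0]; m=(np.abs(Q[...,1]-.0075)<.006)&(q>.015)&(q<.069)&(np.abs(Q[...,2]+OFF)<.03)
print("TCP tip z",tp[2]+OFF,m.sum())
for lo in np.arange(.012,.07,.01):
    k=m&(q>=lo)&(q<lo+.01)
    if k.sum()>5: print(lo.round(3),k.sum(),"leg top world z",np.percentile(X[k][:,2],[50,90]).round(4),"toolY",np.median(Q[k][:,1]).round(4))
k=(np.abs(q-.1)<.015)&(np.abs(Q[...,1]-.0073)<.02)&(X[...,2]>.212); print("post in tool",k.sum(),np.median(Q[k],0).round(4),np.median(X[k],0).round(4))
cv2.imwrite("pics/pre.png",p); s,_,_=grab("scene"); cv2.imwrite("pics/pres.png",s); clk()
a=cv2.resize(p[100:400,170:470],None,fx=1.3,fy=1.3); b=cv2.resize(s[250:400,380:530],(390,390),interpolation=cv2.INTER_CUBIC); cv2.imwrite("pics/pre2.png",np.hstack([a,b]))
E
```

```text
TCP tip z 0.2048271548610846 2303
0.012 253 leg top world z [0.2082 0.2092] toolY 0.0068
0.022 401 leg top world z [0.208  0.2092] toolY 0.0067
0.032 409 leg top world z [0.208  0.2092] toolY 0.0066
0.042 432 leg top world z [0.2077 0.2091] toolY 0.0068
0.052 446 leg top world z [0.2078 0.2092] toolY 0.0068
0.062 362 leg top world z [0.2071 0.2087] toolY 0.007
post in tool 2788 [ 0.0987  0.0077 -0.0535] [0.5012 0.2996 0.2188]
t 82.0
```

View pics/pre2.png

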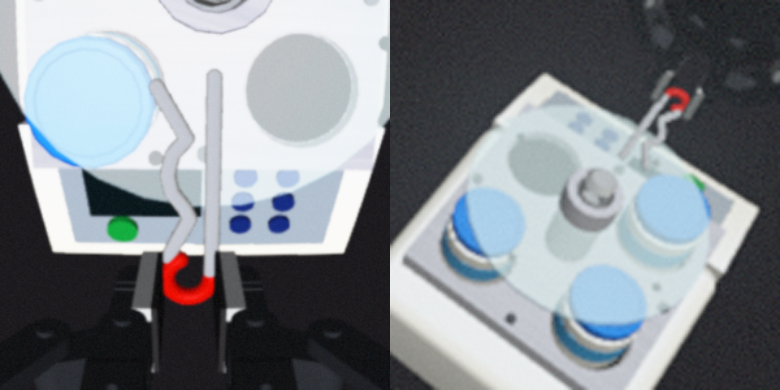

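The leg is level (top at 208 mm, axis about 206 mm) and lines up with the post to within 1 mm; disc and pots are all in place. Pushing in.

Run:
```python
from h import *
f0=T.current_wrist_force()
for dist in (.085,.070,.055,.045,.040,.036,.0355):
    hit=ml(ins(dist,.0077),.2040,.04,th=25); print(dist,hit,(T.current_tool_pos()+[0,0,OFF]).round(4),(R:=T.current_wrist_force()-f0).round(1),T.current_gripper_width().__round__(4))
    if hit: break
clk(); p,d,P=grab("wrist"); cv2.imwrite("pics/in.png",p)
s,_,_=grab("scene"); a=cv2.resize(p[100:400,170:470],None,fx=1.3,fy=1.3); b=cv2.resize(s[270:370,410:510],(390,390),interpolation=cv2.INTER_CUBIC); cv2.imwrite("pics/in2.png",np.hstack([a,b]))
```

```text
0.085 False [0.4169 0.2993 0.2038] [ 0.4 -0.4 -0.2] 0.0168
0.07 False [0.432  0.3007 0.204 ] [-0.1 -0.   0.8] 0.0164
0.055 False [0.4472 0.3022 0.204 ] [-0.2  2.1  0.2] 0.0167
0.045 False [0.4574 0.3031 0.2041] [1.9 2.6 0.3] 0.0163
0.04 False [0.462  0.3033 0.204 ] [ 1.8  2.4 -0.3] 0.0167
0.036 False [0.4657 0.3036 0.2039] [0.3 1.  1.2] 0.0166
0.0355 False [0.466  0.3037 0.2039] [-0.4 -0.2  1. ] 0.0163
t 84.7
```

View pics/in2.png

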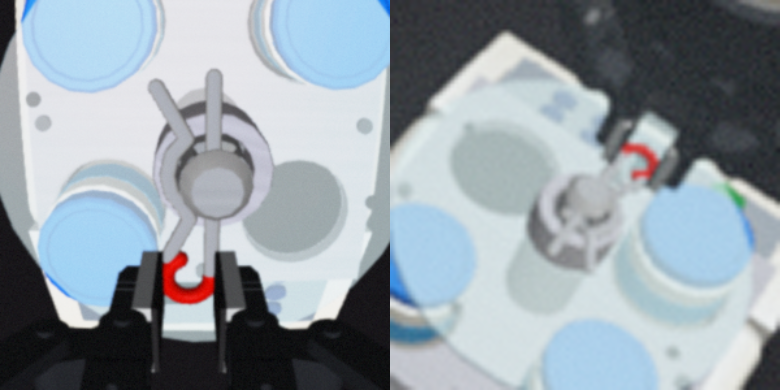

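The leg is through and the bent leg has closed round the post. Release, lift clear, one last look.

Run:
```python
from h import *
env.grip(.05); e=T.current_tool_pos()[:2]; ml(e,.26,.15); env.pause(.3)
b=ins(.10); ml(b,.30,.3); env.pause(.3)
p,d,P=grab("wrist"); X=cloud("wrist",d,P); z=X[...,2]; r=np.hypot(X[...,0]-C[0],X[...,1]-C[1])
for c in blobs(red(p),60):
    w=onplane("wrist",c[:,0].mean(0),.207,P)[:2]-C; print("loop in shaker",(w@XS).round(4),(w@YS).round(4))
m=(r<.08)&(r>.05)&(z>.165)&(z<.185); A=np.c_[X[m][:,:2]-C,np.ones(m.sum())]; print("disc",np.linalg.lstsq(A,z[m],rcond=None)[0].round(4))
t,_,_=grab("top"); clk(); cv2.imwrite("pics/fin.png",np.hstack([cv2.resize(p[60:360,170:470],(390,390)),cv2.resize(t,(410,308))[:, :] if 0 else cv2.resize(t[0:480,80:560],(390,390))]))
```

```text
loop in shaker -0.0364 0.0088
loop in shaker 0.0591 -0.2344
disc [ 0.001  -0.0002  0.1749]
t 86.9
```

View pics/fin.png

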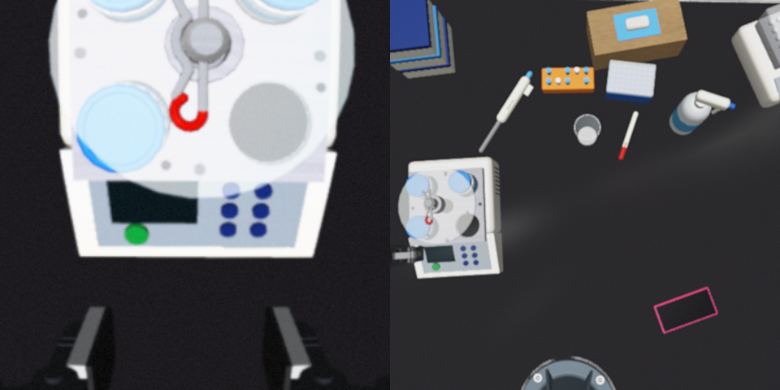

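The final view shows the clip's loop 36 mm from the post (36 nominal), the disc level at 174.9 mm, three lidded pots under it and everything else where it was. The gripper is clear, so I'm handing in.

```bash
python3 -c "
from station import job; print(job.hand_in())"
```

```text
the job is handed in; nothing more can be done
None
```

I handed the job in at about 87 s with all three pots lidded and standing in nests, the disc level on the post's shoulder and the R-clip snapped home; hand-in returned no verdict, and the reported TCP was about 40 mm beyond the real fingertips, which I measured and allowed for.

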